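Release the blue filter drawer with the pin key

TASK

Turn the dark cover of the filter carousel until its slot lies over the blue drawer; then, with the orange pin key, press down the white release button in the recess of that drawer and, holding it down, push the drawer out to its stop with the key. Work gently, leave the red and yellow drawers shut and everything else where it stands, and put the key back upright in its stand.

Things in the scene. Friction and masses are not known exactly. Their poses are not given: they have to be found in the camera images.
- carousel: Round white filter carousel fixed to the bench, 216 mm across its grey base, 67 mm high (hub 73). Origin on its axis at the bench top, z up. A 'direction' t points from the axis along (-cos t, -sin t) in its frame, growing counterclockwise from above. Three radial drawers, 36 mm wide: yellow at -1.047 rad, red at 0, blue at +1.047. Drawer tops and the deck between are flush, 56 mm above the bench.
- cover (a joint): Direction (rad) of the slot in the dark steel cover disc over the drawers; +1.047 = over the blue one. Disc 204 mm across, top 67 and underside 58 mm above the bench. Slot radial, 16 mm wide, from 30 mm off the axis out through the rim, between two white lines. Pushed round by the pin in the slot (0.06 N m friction), stays where left. Hub 34 mm wide, 6 mm high, on top.
- drawer_blue (a joint): How far the blue drawer is out, radially (m): 0 shut, stop at 0.038; friction 1.5 N. The key's pin pushes it, bearing on the outer wall of the recess. Free while the button is pressed 4 mm or more; if let up on the way it catches again at 12 and 24 mm of travel, so keep the button down until past 34 mm, where it may spring up.
- drawer_red (a joint): The same for the red drawer (must stay shut).
- drawer_yellow (a joint): The same for the yellow drawer (must stay shut).
- button_blue (a joint): How far the white square spring button in the blue drawer's recess is pressed (m): 0 up, 0.006 at its firm stop; spring 2 N at first, 5 N at the stop. Unpressed, its face lies somewhere between 12 and 20 mm below the drawer's top; this differs from start to start and is not reported, it must be felt.
- blue_recess (a point): Centre of the mouth of the square recess, 14 x 14 mm, in the blue drawer's top: 56 mm above the bench and, shut, 56 mm from the carousel's axis. It moves with the drawer.
- key_grip (a point): Middle of the pin key's handle, the point to grasp; the key stands upright. Orange square handle 16 x 16 mm, 45 mm high, faces square to the key's x and y. Below it an aluminium collar 28 mm wide, 22 to 28 mm under this point, then a round steel pin 8 mm thick, 62 mm long, its tip 90 mm under this point. About 90 g.
- key_tip (a point): Tip of the pin of the pin key, on its axis.
- stand: Grey block, 60 x 60 mm and 66 mm high, fixed on the bench on a thin black rubber foot, 84 x 84 mm and 6 mm high. Origin at the centre of its underside. A square hole, 15 x 15 mm with a 3 mm chamfer, goes down its middle; the key's pin stands in it with the collar resting on the block's top (the tip is then 4 mm above the bench).
- wash_bottle: White wash bottle with a bent spout, 222 mm high, a bystander.
- beaker: Glass beaker, 78 mm high, a bystander.
- flask: Conical flask, 104 mm high, a bystander.
- timer: White bench timer, 62 x 62 x 20 mm, a bystander.
- slide_box: Dark blue slide box, 70 x 88 x 37 mm, a bystander.

How it is judged (in metres and radians):
On the way, in this order (a step that is already met when the one before it is completed fails the run):
1. the cover's slot lies over the blue drawer, which is still shut (value of joint cover between 0.907 and 1.187 rad and value of joint drawer_blue below 0.006 m), for 0.1 s.
2. the blue release button is pressed down with the key, the drawer still in (value of joint button_blue above 0.004 m and contact force between pin_key and carousel above 1 N and value of joint drawer_blue below 0.01 m), for 0.1 s.
3. the blue drawer is pushed out to its stop (value of joint drawer_blue above 0.0345 m), for 0.1 s.
At the end, for the whole second after the job is handed in: Blue drawer out at least 34.5 of 38 mm, its button up; slot at it within 0.14 rad; red and yellow drawers shut within 6 mm; key at rest in the stand, upright within 0.1 rad, tip within 8 mm of the hole axis and under 10 mm high (value of joint drawer_blue above 0.0345 m and value of joint cover between 0.907 and 1.187 rad and value of joint each of drawer_red, drawer_yellow below 0.006 m and value of joint button_blue below 0.002 m and horizontal distance between key_tip and stand below 0.008 m and height (world z) of key_tip below 0.01 m and angle between key_grip's own z axis and vertical below 0.1 rad and linear speed of pin_key below 0.02 m/s); the robot touches nothing.
It fails at once if the key is forced against the carousel with more than 45 N (contact force between pin_key and carousel above 45 N).
It fails at once if the red or yellow drawer is opened (value of joint any of drawer_red, drawer_yellow above 0.01 m).
It fails at once if a bystander is shifted by more than 20 mm (distance of any of wash_bottle, beaker, flask, timer, slide_box from where it was at the start of the episode above 0.02 m).
It also fails if it takes over 61 s, if anything falls off the work surface, if the arm or the gripper's body presses on something with over 40 N, if the wrist force passes 120 N, or if a joint passes its speed limit or range.

ROBOT

A 6-joint arm with a two-finger parallel gripper is mounted at the origin on a cart in front of the work surface, level with it; the furniture and walls round the work are solid. World frame = base frame: x ahead of the robot, y to its left, z up, the work surface at z = 0. Lengths are in mm, angles in rad, forces in N, time in s.
With the tool pointing down it reaches from about 350 to 975 mm from the base axis. Payload 7.1 kg.
Tool frame: the origin (TCP) lies midway between the tips of the shut fingers; the grasp point (between the pads) lies pinch_z behind it (pinch_z is the distance from the TCP to the grasp point, in mm); z points along the fingers, y is the line along which they close (so a half turn about z gives the same grasp; the last joint's range is limited). The gripper opens to 88 mm and grips with 3 to 60 N. Pads are 20 mm wide; open, the fingers measure 115 mm over their backs; the gripper's body (75 mm by 178 mm) begins 61 mm behind the grasp point.
Start: joints at [-1.268, 0.423, 1.63, -0, 1.089, -0.019], TCP at [197.689, -592.894, 222.675] pointing down, gripper open.
Joint ranges: [-3, 3], [-0.9, 2.11], [0.09, 2.58], [-1.31, 4.45], [0.11, 2.69], [-2.54, 2.54]. Speed limits (rad/s): [2.39, 2.39, 3.01, 3.14, 3.14, 3.14].

INTERFACE

Orientations are given as a rotation vector (axis times angle).
In Python, from workcell import get_obs, get_image, close_job, pinch_z gives the robot as it stands.
- The arm moves only by the tool jog_arm, never from a script. Its argument "commands" is a list of rows, each a list of 3 entries, a list of its own where there are three numbers: the gripper command: -1 is shut, 1 is fully open, values between are in proportion, then the shift along the tool's x, y, z as a fraction of full scale, then the turn, a rotation vector about the tool's x, y, z as a fraction of full scale. In form: [[gripper, [tx, ty, tz], [rx, ry, rz]], ...]. A call has 1 to 10 rows; each row shifts and turns the commanded pose from where the row before left it, along the tool's axes as they then stand; what a row does not reach is not made up. Full scale, the value 1, is 0.1 m for a shift and 45 degrees for a turn. A row lasts 1/10 s, in which the tool goes at most 50 mm and 8.59 degrees, less where a joint would pass 70% of its speed; a pose out of reach is approached as far as the arm can. A call with a number of a shift or a turn outside -1 to 1 is refused whole. A call with a gripper value outside its range is refused whole. The fingers move at their own pace and stop on an object; the grip force is fixed at half the most. Time passes only in rows, so rows that do not move let the fingers close. It gives the time, the measured TCP pose, the force, the opening and the grip force at its end, in the units of the state.
- get_obs(): the state, without advancing time (a new reading comes with each control period).
- get_image(name): name is "side" or "top" or "wrist"; returns a dict with "image" (420x560x3 uint8, blue, green, red), "z_map" (420x560 float32, mm along the optical axis (not along the pixel's ray), 0 where there is no reading), "intrinsics" (3x3 intrinsics, pixels), "eye" and "orientation" of the camera in the world; the wrist camera has in their place "mount" (4x4, takes a point from camera to tool coordinates, whose origin is the TCP and whose axes are the flange's). Camera axes: x right, y down, z forward; pixel columns grow to the right and rows downward; lengths in mm; the calibration is good to about 2 mm. The wrist camera is an equidistant fisheye: a pixel r from the principal point sees the ray r / f radians off the axis. A picture is of the moment at which its call begins: read the wrist's pose just before it.
- close_job(): hands the job in; it is judged then, once.
The state is a dict: "t": time; "qpos": joint angles; "qvel": joint speeds; "joint_torque": joint torques, N m; "ee_pos": TCP position; "orientation": TCP orientation; "ft_force": force on the tool from outside, world axes, zero at the start; "moment": the same for the moment, N m; "width": finger opening in mm; "grasp_force": force on a finger pad.
Only numpy, scipy, OpenCV 4.12 (cv2) and the standard library are available. Lean on these libraries where they do the work, as an engineer would, in place of code of your own. Each camera call takes 0.05 s, during which the arm holds its last target. There are 200 camera calls.

## Working session

There is one attempt and no reset: what is moved stays moved. The work goes in short steps, Python scripts to look and compute and a tool call to move; the robot and the scene stay as the last step left them, time stands still between calls to the robot, and variables do not carry over. Pictures are saved under pics/ and viewed, at most 10 in all, crops included, and the job is handed in when it is done.

Besides the shell and the picture viewer there is one more tool, called after "Emit:" in YAML: its name, and indented under it one key for each argument. jog_arm: Moves the arm, as the interface text tells. Its arguments: {"type":"object","properties":{"commands":{"type":"array","items":{"type":"array"}}},"required":["commands"]}

```bash
mkdir -p pics; ls
python3 - <<'E'
from workcell import *
import cv2,numpy as np
o=get_obs();print({k:np.round(v,3) for k,v in o.items()},pinch_z)
for n in("top","side"):
    d=get_image(n);cv2.imwrite(f"pics/{n}0.png",d["image"]);np.savez(f"{n}0.npz",**d)
    print(n,d["intrinsics"],d["eye"],d["orientation"])
E
```

```text
pics
{'t': np.float64(0.0), 'qpos': array([-1.268,  0.424,  1.631,  0.   ,  1.089, -0.019]), 'qvel': array([ 0.   , -0.001,  0.   , -0.001,  0.   ,  0.001]), 'joint_torque': array([-0.0000e+00, -5.4463e+01, -2.7366e+01,  6.4000e-02,  2.3000e-02,
       -0.0000e+00]), 'ee_pos': array([ 197.532, -592.357,  221.907]), 'orientation': array([-3.099, -0.503,  0.   ]), 'ft_force': array([0.401, 0.707, 0.146]), 'moment': array([ 0.003,  0.02 , -0.034]), 'grasp_force': np.float64(0.0), 'width': np.float64(87.947)} 18.700000000000003
top [[489.3337464    0.         280.03514691]
 [  0.         489.3337464  205.01556343]
 [  0.           0.           1.        ]] [ 440.37867485   50.80834077 1530.39594495] [-2.17342459  2.16102003 -0.1165098 ]
side [[443.56660276   0.         278.35776472]
 [  0.         443.56660276 212.34843157]
 [  0.           0.           1.        ]] [  631.09079381 -1019.64495826   885.61092094] [-2.22670006 -0.03744083  0.0275033 ]
```

View pics/top0.png

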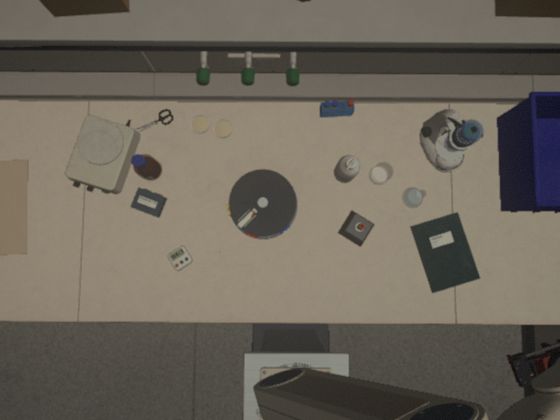

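View pics/side0.png

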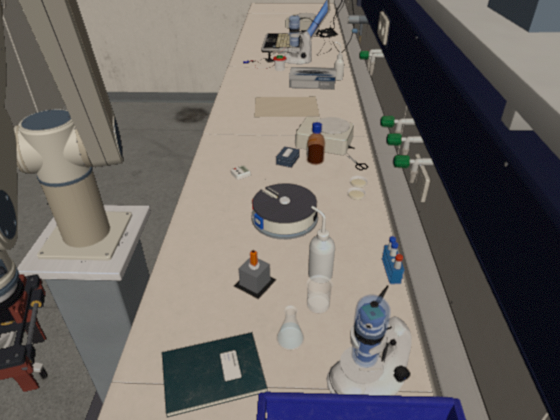

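```bash
cat > h.py <<'E'
import numpy as np,cv2
from scipy.spatial.transform import Rotation as R
def ray(d,px):
    K=d["intrinsics"];p=np.atleast_2d(px).astype(float)
    v=np.c_[(p[:,0]-K[0,2])/K[0,0],(p[:,1]-K[1,2])/K[1,1],np.ones(len(p))]
    return v@R.from_rotvec(d["orientation"]).as_matrix().T
def onz(d,px,z):
    v=ray(d,px);e=d["eye"];return e+v*((z-e[2])/v[:,2])[:,None]
E
python3 - <<'E'
from h import *
d=dict(np.load("top0.npz"));im=d["image"]
hsv=cv2.cvtColor(im,cv2.COLOR_BGR2HSV)
g=im.max(2)
c=lambda x0,y0,x1,y1:cv2.resize(im[y0:y1,x0:x1],None,fx=4.9,fy=4.9,interpolation=cv2.INTER_CUBIC)
s=c(220,160,300,250);t=c(330,190,400,250)
H=max(s.shape[0],t.shape[0]);o=np.zeros((H,s.shape[1]+t.shape[1],3),np.uint8);o[:s.shape[0],:s.shape[1]]=s;o[:t.shape[0],s.shape[1]:]=t
cv2.imwrite("pics/crop.png",o)
# dark disc
m=np.zeros(g.shape,np.uint8);m[150:260,215:315]=(g[150:260,215:315]<95)*255
m=cv2.morphologyEx(m,cv2.MORPH_OPEN,np.ones((3,3)))
ct=max(cv2.findContours(m,0,1)[0],key=cv2.contourArea);h=cv2.convexHull(ct)
print("disc",cv2.fitEllipse(h)); P=onz(d,h[:,0],67);(cx,cy),r=cv2.minEnclosingCircle(P[:,:2].astype(np.float32));print(cx,cy,r)
for n,lo,hi in(("blue",(100,100,50),(130,255,255)),("red",(0,110,50),(8,255,255)),("yel",(20,110,50),(35,255,255))):
    q=cv2.inRange(hsv,lo,hi);q[:160]=0;q[250:]=0;q[:,:220]=0;q[:,310:]=0
    y,x=np.nonzero(q);print(n,len(x)); 
    if len(x):
        w=onz(d,np.c_[x,y],40).mean(0);print(w,np.degrees(np.arctan2(w[1]-cy,w[0]-cx)))
w=np.zeros(g.shape,bool);w[165:245,225:305]=im[165:245,225:305].min(2)>110
y,x=np.nonzero(w);p=onz(d,np.c_[x,y],67)[:,:2]-(cx,cy);rr=np.hypot(*p.T);k=(rr>30)&(rr<96);print("slot",np.degrees(np.arctan2(*p[k].mean(0)[::-1])),k.sum())
# stand
m=np.zeros(g.shape,np.uint8);m[200:255,330:385]=(g[200:255,330:385]<60)*255
ct=max(cv2.findContours(m,0,1)[0],key=cv2.contourArea);b=cv2.minAreaRect(onz(d,cv2.convexHull(ct)[:,0],6)[:,:2].astype(np.float32));print("foot",b)
q=cv2.inRange(hsv,(5,120,80),(20,255,255));q[:200]=0;q[255:]=0;q[:,:330]=0;q[:,390:]=0
y,x=np.nonzero(q);print("handle",x.mean(),y.mean(),len(x),onz(d,[[x.mean(),y.mean()]],125))
E
```

```text
disc ((262.4049987792969, 203.48703002929688), (67.30744934082031, 68.72992706298828), 176.39297485351562)
601.02978515625 103.30481719970703 104.41364288330078
blue 12
[527.36369136  35.92677729  40.        ] -137.55268000822466
red 30
[520.48199235 136.56099565  40.        ] 157.5654882067193
yel 19
[585.85928505 207.06749834  40.        ] 98.31792900791902
slot 133.14303602192504 77
foot ((532.0701904296875, -186.26121520996094), (76.52708435058594, 75.7198486328125), 58.18223571777344)
handle 361.3636363636364 225.9090909090909 22 [[ 531.36288562 -184.47799406  125.        ]]
```

View pics/crop.png

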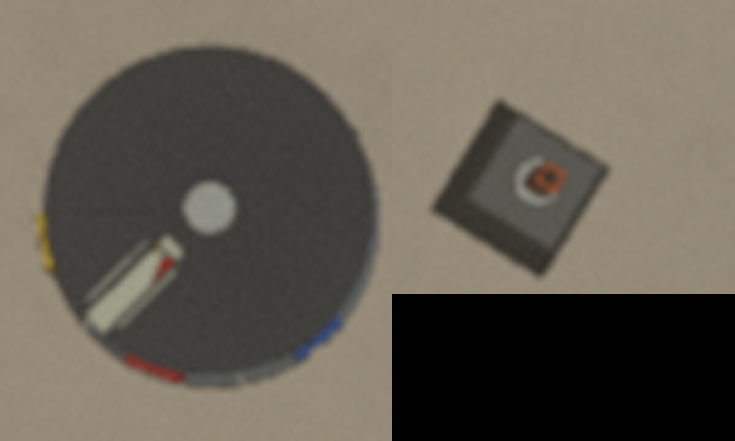

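Emit:
jog_arm:
  commands:
    - [1, [0.37, -0.23, -0.02], [0, 0, 0]]
    - [1, [0.37, -0.23, -0.02], [0, 0, 0]]
    - [1, [0.37, -0.23, -0.02], [0, 0, 0]]
    - [1, [0.37, -0.23, -0.02], [0, 0, 0]]
    - [1, [0.37, -0.23, -0.02], [0, 0, 0]]
    - [1, [0.37, -0.23, -0.02], [0, 0, 0]]
    - [1, [0.37, -0.23, -0.02], [0, 0, 0]]
    - [1, [0.37, -0.23, 0], [0, 0, 0]]
    - [1, [0.37, -0.23, 0], [0, 0, 0]]
    - [1, [0.37, -0.23, 0], [0, 0, 0]]

```text
t: 1.1
ee_pos: [476.7, -256.0, 236.5]
orientation: [-3.101, -0.503, 0.0]
ft_force: [0.5, -0.7, -0.9]
width: 87.7
grasp_force: 0.0
```

Emit:
jog_arm:
  commands:
    - [1, [0.37, -0.23, 0], [0, 0, 0]]
    - [1, [0.15, -0.05, 0], [0, 0, 0]]
    - [1, [0, 0, 0], [0, 0, -0.18]]
    - [1, [0, 0, 0], [0, 0, -0.18]]
    - [1, [0, 0, 0], [0, 0, -0.18]]
    - [1, [0, 0, 0], [0, 0, -0.18]]
    - [1, [0, 0, 0], [0, 0, -0.17]]
    - [1, [0, 0, 0], [0, 0, 0]]

```text
t: 1.9
ee_pos: [516.0, -215.2, 236.4]
orientation: [-2.74, -1.536, 0.001]
ft_force: [0.5, 0.2, 0.1]
width: 87.9
grasp_force: 0.0
```

```bash
cat >> h.py <<'E'
def T(o): 
    M=np.eye(4);M[:3,:3]=R.from_rotvec(o["orientation"]).as_matrix();M[:3,3]=o["ee_pos"];return M
def fish(d,o,px):
    K=d["intrinsics"];p=np.atleast_2d(px).astype(float)
    a=np.c_[(p[:,0]-K[0,2])/K[0,0],(p[:,1]-K[1,2])/K[1,1]];r=np.hypot(*a.T)+1e-9
    v=np.c_[a*(np.sin(r)/r)[:,None],np.cos(r)]
    M=T(o)@np.asarray(d["mount"]);return M[:3,3],v@M[:3,:3].T
def fonz(d,o,px,z):
    e,v=fish(d,o,px);return e+v*((z-e[2])/v[:,2])[:,None]
def fproj(d,o,P):
    M=np.linalg.inv(T(o)@np.asarray(d["mount"]));p=np.atleast_2d(P)@M[:3,:3].T+M[:3,3]
    r=np.hypot(p[:,0],p[:,1]);th=np.arctan2(r,p[:,2]);K=d["intrinsics"]
    return np.c_[K[0,2]+K[0,0]*th*p[:,0]/r,K[1,2]+K[1,1]*th*p[:,1]/r]
def st(o,tgt=None,ang=None):
    "state; tool-frame fractions to target TCP; ang=world direction (deg) wanted for tool y"
    M=T(o);y=np.degrees(np.arctan2(M[1,1],M[0,1]))
    print("t",round(float(o["t"]),2),"p",np.round(o["ee_pos"],1),"y@",round(y,2),"tilt",np.round(M[:3,2],3),"F",np.round(o["ft_force"],1),"w",round(float(o["width"]),1),"g",round(float(o["grasp_force"]),1))
    if tgt is not None: print("  shift",np.round(M[:3,:3].T@(np.array(tgt)-o["ee_pos"])/100,3))
    if ang is not None: print("  rz",np.round(-((ang-y+90)%180-90)/45,3))
E
python3 - <<'E'
from h import *
from workcell import *
o=get_obs();st(o,(531.5,-185.5,78),-31.8);d=get_image("wrist");d["o"]=o;np.savez("w0.npz",**d)
cv2.imwrite("pics/w0.png",d["image"]);print(d["intrinsics"],d["mount"])
E
```

```text
t 1.9 p [ 516.  -215.2  236.4] y@ -31.47 tilt [-0.001  0.    -1.   ] F [0.5 0.2 0.1] w 87.9 g 0.0
  shift [ 0.335 -0.022  1.584]
  rz 0.007
[[325.1922621    0.         281.00195523]
 [  0.         325.1922621  209.26922103]
 [  0.           0.           1.        ]] [[-1.47302805e-04 -9.54913523e-01 -2.96884053e-01  8.07486729e+01]
 [ 9.99999549e-01 -4.19254086e-04  8.52348435e-04 -2.45086444e-01]
 [-9.38388900e-04 -2.96883794e-01  9.54913154e-01 -1.62060780e+02]
 [ 0.00000000e+00  0.00000000e+00  0.00000000e+00  1.00000000e+00]]
```

View pics/w0.png

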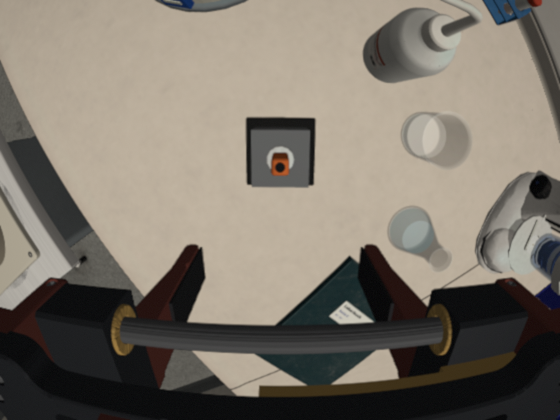

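Run:
```python
from h import *
d=dict(np.load("w0.npz",allow_pickle=True));o=d["o"].item();im=d["image"]
c=cv2.resize(im[105:200,235:330],None,fx=6,fy=6,interpolation=cv2.INTER_CUBIC);cv2.imwrite("pics/w0c.png",c)
hsv=cv2.cvtColor(im,cv2.COLOR_BGR2HSV)
def rect(m,z,n):
    ct=max(cv2.findContours(m,0,1)[0],key=cv2.contourArea);P=fonz(d,o,ct[:,0],z)[:,:2]
    print(n,cv2.boundingRect(ct),cv2.minAreaRect(P.astype(np.float32)))
s=np.zeros(im.shape[:2],np.uint8);s[105:200,235:330]=255
q=cv2.inRange(hsv,(3,150,60),(20,255,255))&s;rect(q,116.5,"handle")
g=im.max(2);rect(((g<45)&(s>0)).astype(np.uint8),6,"foot")
rect(((g>=60)&(g<115)&(s>0)).astype(np.uint8),66,"block")
y,x=np.nonzero(((im.min(2)>115)&(s>0)&(hsv[...,1]<30)));print("collar?",x.min(),x.max(),y.min(),y.max())
print(im[150,255:310:4].tolist())
print("pred handle top ctr",fproj(d,o,[[531.5,-185.5,116.5],[531.5,-185.5,66]]))
```

```text
handle (272, 154, 17, 21) ((533.2045288085938, -185.2434539794922), (17.8158016204834, 14.094531059265137), 58.48744201660156)
foot (247, 118, 67, 66) ((531.916748046875, -186.66802978515625), (79.794677734375, 80.58922576904297), 58.50164794921875)
block (247, 129, 63, 58) ((530.4755249023438, -185.7077178955078), (59.71337890625, 65.11387634277344), 58.14186477661133)
collar? 252 306 146 187
[[92, 94, 94], [92, 94, 94], [93, 95, 94], [92, 94, 93], [152, 159, 161], [171, 179, 179], [178, 186, 185], [171, 180, 178], [173, 181, 180], [93, 96, 96], [92, 95, 94], [92, 95, 94], [92, 94, 94], [93, 95, 95]]
pred handle top ctr [[278.49079838 165.2935643 ]
 [278.8484464  157.18682309]]
```

View pics/w0c.png

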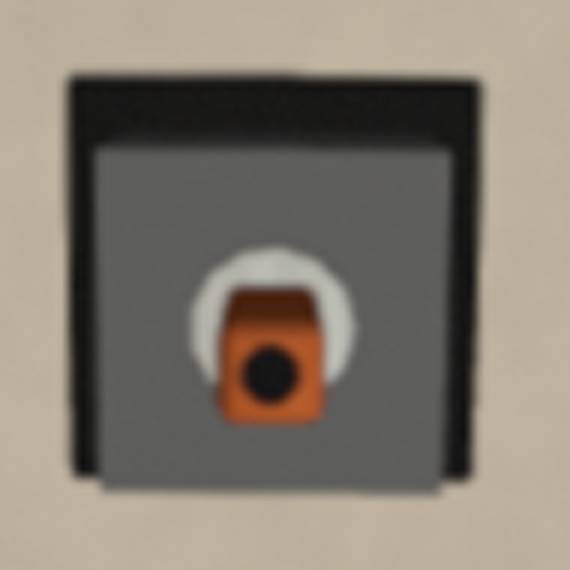

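Emit:
jog_arm:
  commands:
    - [1, [0.16, 0, 0.1], [0, 0, 0]]
    - [1, [0.16, -0.01, 0.2], [0, 0, 0]]
    - [1, [0, 0, 0.3], [0, 0, 0]]
    - [1, [0, 0, 0.3], [0, 0, 0]]
    - [1, [0, 0, 0.3], [0, 0, 0]]
    - [1, [0, 0, 0.25], [0, 0, 0]]
    - [1, [0, 0, 0.13], [0, 0, 0]]
    - [1, [0, 0, 0], [0, 0, 0]]
    - [-1, [0, 0, 0], [0, 0, 0]]
    - [-1, [0, 0, 0], [0, 0, 0]]

```text
t: 2.95
ee_pos: [533.3, -187.1, 79.9]
orientation: [2.74, 1.533, 0.002]
ft_force: [-0.3, 0.2, 0.2]
width: 74.9
grasp_force: 0.0
```

Emit:
jog_arm:
  commands:
    - [-1, [0, 0, 0], [0, 0, 0]]
    - [-1, [0, 0, 0], [0, 0, 0]]
    - [-1, [0, 0, 0], [0, 0, 0]]
    - [-1, [0, 0, 0], [0, 0, 0]]
    - [-1, [0, 0, 0], [0, 0, 0]]

```text
t: 3.45
ee_pos: [532.3, -186.9, 78.8]
orientation: [2.741, 1.535, 0.0]
ft_force: [1.1, 0.2, 0.0]
width: 35.3
grasp_force: 0.0
```

Emit:
jog_arm:
  commands:
    - [-1, [0, 0, 0], [0, 0, 0]]
    - [-1, [0, 0, 0], [0, 0, 0]]
    - [-1, [0, 0, 0], [0, 0, 0]]
    - [-1, [0, 0, 0], [0, 0, 0]]
    - [-1, [0, 0, 0], [0, 0, 0]]

```text
t: 3.95
ee_pos: [532.2, -186.8, 78.6]
orientation: [-2.741, -1.535, 0.0]
ft_force: [-0.0, -0.7, 0.1]
width: 15.9
grasp_force: 30.0
```

Emit:
jog_arm:
  commands:
    - [-1, [0, 0, -0.15], [0, 0, 0]]
    - [-1, [0, 0, -0.3], [0, 0, 0]]
    - [-1, [0, 0, -0.35], [0, 0, 0]]
    - [-1, [0.2, -0.12, -0.25], [0, 0, 0]]
    - [-1, [0.35, -0.22, -0.15], [0, 0, 0]]
    - [-1, [0.35, -0.22, 0], [0, 0, 0]]
    - [-1, [0.35, -0.22, 0], [0, 0, 0]]
    - [-1, [0.35, -0.22, 0], [0, 0, 0]]
    - [-1, [0.15, -0.1, 0], [0, 0, 0]]
    - [-1, [0, 0, 0], [0, 0, 0]]

```text
t: 4.95
ee_pos: [529.9, 22.0, 199.7]
orientation: [2.739, 1.539, 0.001]
ft_force: [0.4, -1.4, -1.1]
width: 15.9
grasp_force: 30.0
```

Emit:
jog_arm:
  commands:
    - [-1, [0, 0, 0], [0, 0, 0]]
    - [-1, [0, 0, 0], [0, 0, 0]]

```text
t: 5.15
ee_pos: [530.1, 18.9, 199.1]
orientation: [2.741, 1.534, 0.0]
ft_force: [0.2, -0.6, -1.7]
width: 15.6
grasp_force: 30.0
```

Run:
```python
from h import *
from workcell import *
o=get_obs();st(o);d=get_image("wrist");d["o"]=o;np.savez("w1.npz",**d)
cv2.imwrite("pics/w1.png",d["image"])
```

```text
t 5.15 p [530.1  18.9 199.1] y@ -31.55 tilt [ 0. -0. -1.] F [ 0.2 -0.6 -1.7] w 15.6 g 30.0
```

View pics/w1.png

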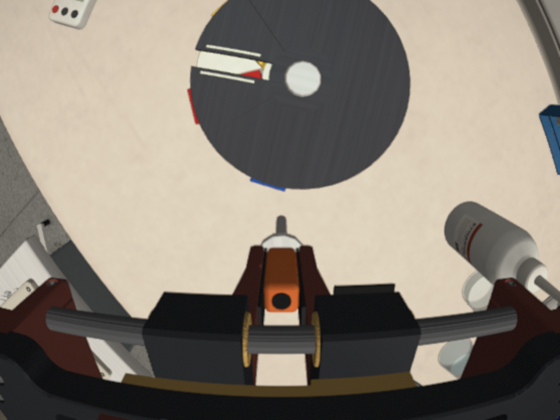

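Run:
```python
from h import *
from scipy.optimize import least_squares
d=dict(np.load("w1.npz",allow_pickle=True));o=d["o"].item();im=d["image"];hsv=cv2.cvtColor(im,cv2.COLOR_BGR2HSV);g=im.max(2)
m=np.zeros(g.shape,np.uint8);m[0:195,180:420]=(g[0:195,180:420]<100)*255
m=cv2.morphologyEx(m,cv2.MORPH_OPEN,np.ones((5,5)))
ct=max(cv2.findContours(m,0,1)[0],key=cv2.contourArea);h=cv2.convexHull(ct)[:,0];h=h[h[:,1]>3]
P=fonz(d,o,h,67)[:,:2]
f=least_squares(lambda p:np.hypot(*(P-p[:2]).T)-p[2],[601,103,102],loss="soft_l1");print("disc",f.x,np.abs(f.fun).max())
b=(im.min(2)>130);m=np.zeros(g.shape,np.uint8);m[50:110,275:330]=b[50:110,275:330]
ct=max(cv2.findContours(m,0,1)[0],key=cv2.contourArea);Q=fonz(d,o,ct[:,0],73)[:,:2];(hx,hy),r=cv2.minEnclosingCircle(Q.astype(np.float32));print("hub",hx,hy,r)
c=f.x[:2]
for n,lo,hi,x0,x1 in(("blue",(105,120,50),(130,255,255),240,300),("red",(0,150,50),(8,255,255),185,205)):
    q=cv2.inRange(hsv,lo,hi);w=np.zeros_like(q);w[80:195,x0:x1]=255;q&=w
    y,x=np.nonzero(q);w=fonz(d,o,np.c_[x,y],50);v=w.mean(0)[:2]-c;print(n,len(x),np.degrees(np.arctan2(v[1],v[0])),np.hypot(*v))
s=np.zeros(g.shape,np.uint8);s[35:95,190:273]=b[35:95,190:273]
for ct in cv2.findContours(s,0,1)[0]:
    if cv2.contourArea(ct)<20: continue
    q=fonz(d,o,ct[:,0],67)[:,:2].astype(np.float32);R_=cv2.minAreaRect(q);v=np.array(R_[0])-c;u=cv2.fitLine(q,2,0,.01,.01).ravel()
    print("slotpart",cv2.boundingRect(ct),np.degrees(np.arctan2(v[1],v[0])),np.hypot(*v),R_[1],"line",np.degrees(np.arctan2(u[1],u[0])))
p=np.array(o["ee_pos"]);print("tip pred px",fproj(d,o,[p-[0,0,74.6],p-[0,0,70]]))
c=cv2.resize(im[205:255,255:310],None,fx=8,fy=8,interpolation=cv2.INTER_CUBIC);cv2.imwrite("pics/w1c.png",c)
```

```text
disc [603.9925147  103.57594931 100.8785025 ] 0.4711329707747325
hub 604.2713012695312 102.84947204589844 15.5339994430542
blue 72 -138.9972836813268 105.97789016657231
red 66 161.0015604795707 106.2660620843726
slotpart (200, 71, 54, 12) 146.01945003452516 67.49891413344407 (2.7217483520507812, 49.54856491088867) line -44.530743
slotpart (206, 45, 55, 12) 124.6085850376672 67.41824395772129 (2.6441166400909424, 50.3187255859375) line -44.600143
slotpart (190, 35, 82, 45) 129.95645266534558 68.90695163081844 (34.72072219848633, 77.96027374267578) line -50.161327
tip pred px [[280.99887852 218.17587174]
 [281.00743874 220.14175695]]
```

View pics/w1c.png

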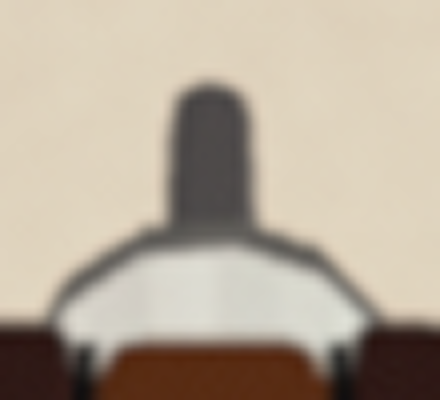

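Emit:
jog_arm:
  commands:
    - [-1, [0.3, -0.14, 0], [0, 0, 0]]
    - [-1, [0.4, -0.18, 0], [0, 0, 0]]
    - [-1, [0.4, -0.18, 0], [0, 0, 0]]
    - [-1, [0.19, -0.09, 0.1], [0, 0, 0]]
    - [-1, [0, 0, 0.2], [0, 0, 0]]
    - [-1, [0, 0, 0.17], [0, 0, 0]]
    - [-1, [0, 0, 0], [0, 0, 0]]
    - [-1, [0, 0, 0], [0, 0, 0]]
    - [-1, [0, 0, 0], [0, 0, 0]]

```text
t: 6.1
ee_pos: [548.0, 160.2, 152.7]
orientation: [2.742, 1.533, 0.002]
ft_force: [0.3, 0.5, -2.1]
width: 15.9
grasp_force: 30.0
```

Run:
```python
from h import *
from workcell import *
o=get_obs();c=np.array([604,103.4])
def P(r,a,z): return [c[0]+r*np.cos(np.radians(a)),c[1]+r*np.sin(np.radians(a)),z]
st(o,P(80,135.4,134.6))
M=T(o)[:3,:3];A=np.r_[135.4,np.linspace(135.4,223.9,21)[1:]];Q=np.array([P(80,a,0) for a in A]);print(np.round(np.diff(Q,axis=0)@M/100,3).tolist())
```

```text
t 6.1 p [548.  160.2 152.7] y@ -31.57 tilt [ 0.001  0.    -1.   ] F [ 0.3  0.5 -2.1] w 15.9 g 30.0
  shift [-0.01  -0.005  0.181]
[[-0.061, -0.012, -0.0], [-0.061, -0.007, -0.0], [-0.062, -0.002, -0.0], [-0.062, 0.003, -0.0], [-0.061, 0.007, -0.0], [-0.061, 0.012, -0.0], [-0.059, 0.017, -0.0], [-0.058, 0.021, -0.0], [-0.056, 0.026, -0.0], [-0.054, 0.03, -0.0], [-0.052, 0.034, -0.0], [-0.049, 0.038, -0.0], [-0.046, 0.042, -0.0], [-0.042, 0.045, -0.0], [-0.039, 0.048, 0.0], [-0.035, 0.051, 0.0], [-0.031, 0.053, 0.0], [-0.027, 0.056, 0.0], [-0.022, 0.058, 0.0], [-0.018, 0.059, 0.0]]
```

Emit:
jog_arm:
  commands:
    - [-1, [-0.01, -0.005, 0.06], [0, 0, 0]]
    - [-1, [0, 0, 0.06], [0, 0, 0]]
    - [-1, [0, 0, 0.06], [0, 0, 0]]
    - [-1, [0, 0, 0], [0, 0, 0]]
    - [-1, [0, 0, 0], [0, 0, 0]]

```text
t: 6.6
ee_pos: [546.0, 160.0, 133.4]
orientation: [-2.741, -1.535, 0.001]
ft_force: [0.0, 0.1, -0.4]
width: 15.8
grasp_force: 30.0
```

Emit:
jog_arm:
  commands:
    - [-1, [-0.061, -0.012, 0], [0, 0, 0]]
    - [-1, [-0.061, -0.007, 0], [0, 0, 0]]
    - [-1, [-0.062, -0.002, 0], [0, 0, 0]]
    - [-1, [-0.062, 0.003, 0], [0, 0, 0]]
    - [-1, [-0.061, 0.007, 0], [0, 0, 0]]
    - [-1, [-0.061, 0.012, 0], [0, 0, 0]]
    - [-1, [-0.059, 0.017, 0], [0, 0, 0]]
    - [-1, [-0.058, 0.021, 0], [0, 0, 0]]
    - [-1, [-0.056, 0.026, 0], [0, 0, 0]]
    - [-1, [-0.054, 0.03, 0], [0, 0, 0]]

```text
t: 7.6
ee_pos: [523.1, 103.9, 133.7]
orientation: [-2.741, -1.535, 0.0]
ft_force: [0.1, 0.8, -1.3]
width: 15.6
grasp_force: 30.0
```

Emit:
jog_arm:
  commands:
    - [-1, [-0.052, 0.034, -0.01], [0, 0, 0]]
    - [-1, [-0.049, 0.038, 0], [0, 0, 0]]
    - [-1, [-0.046, 0.042, 0], [0, 0, 0]]
    - [-1, [-0.042, 0.045, 0], [0, 0, 0]]
    - [-1, [-0.039, 0.048, 0], [0, 0, 0]]
    - [-1, [-0.035, 0.051, 0], [0, 0, 0]]
    - [-1, [-0.031, 0.053, 0], [0, 0, 0]]
    - [-1, [-0.027, 0.056, 0], [0, 0, 0]]
    - [-1, [-0.014, 0.036, 0], [0, 0, 0]]
    - [-1, [0, 0, 0], [0, 0, 0]]

```text
t: 8.6
ee_pos: [540.3, 54.2, 134.6]
orientation: [2.741, 1.534, -0.0]
ft_force: [0.6, 0.7, -1.6]
width: 16.2
grasp_force: 30.0
```

```bash
cat >> h.py <<'E'
c=np.array([604,103.4])
def P(r,a,z): return [c[0]+r*np.cos(np.radians(a)),c[1]+r*np.sin(np.radians(a)),z]
E
python3 - <<'E'
from h import *
from workcell import *
o=get_obs();st(o,P(80,223.9,134.6))
v=o["ee_pos"][:2]-c;print(np.hypot(*v),np.degrees(np.arctan2(v[1],v[0]))+360)
d=get_image("top");im=d["image"]
y,x=np.nonzero(im[160:250,220:310].min(2)>110);p=onz(d,np.c_[x+220,y+160],67)[:,:2]-c;rr=np.hypot(*p.T);k=(rr>30)&(rr<96)
print(np.degrees(np.arctan2(*p[k].mean(0)[::-1]))+360,k.sum())
d=get_image("wrist");d["o"]=o;np.savez("w2.npz",**d);cv2.imwrite("pics/w2.png",d["image"])
E
```

```text
t 8.6 p [540.3  54.2 134.6] y@ -31.53 tilt [-0. -0. -1.] F [ 0.6  0.7 -1.6] w 16.2 g 30.0
  shift [-0.022  0.084  0.   ]
80.49569989906863 217.69481217221679
246.48160872738958 313
```

View pics/w2.png

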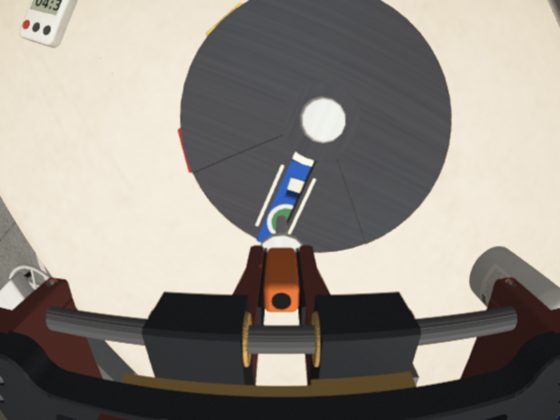

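Run:
```python
from h import *
d=dict(np.load("w2.npz",allow_pickle=True));o=d["o"].item();im=d["image"]
b=(im.min(2)>140);s=np.zeros(im.shape[:2],np.uint8);s[150:235,250:320]=b[150:235,250:320]
for ct in cv2.findContours(s,0,1)[0]:
    if cv2.contourArea(ct)<15: continue
    for z in (67,56,40):
        q=fonz(d,o,ct[:,0],z)[:,:2].astype(np.float32);R_=cv2.minAreaRect(q);v=np.array(R_[0])-c;u=cv2.fitLine(q,2,0,.01,.01).ravel()
        print(cv2.boundingRect(ct),z,"ang",np.degrees(np.arctan2(v[1],v[0]))+360,"r",np.hypot(*v),R_[1],"line",np.degrees(np.arctan2(u[1],u[0])))
cv2.imwrite("pics/w2c.png",cv2.resize(im[140:240,245:325],None,fx=6,fy=6,interpolation=cv2.INTER_CUBIC))
print(fproj(d,o,[P(56,221,56)]+[P(56,221,40)]+[P(49,221,56),P(63,221,56)]))
```

```text
(267, 204, 26, 30) 67 ang 214.36813914428757 r 77.9253338693906 (26.7036075592041, 12.067754745483398) line 22.937195
(267, 204, 26, 30) 56 ang 215.33162704354734 r 81.34744046068782 (27.982559204101562, 12.645750045776367) line 22.93799
(267, 204, 26, 30) 40 ang 216.5960791723022 r 86.36235462836706 (29.843013763427734, 13.486475944519043) line 22.937855
(288, 178, 28, 57) 67 ang 226.3241574328247 r 65.35296158757518 (46.82951736450195, 2.9531848430633545) line 35.227848
(288, 178, 28, 57) 56 ang 227.49982980007204 r 68.46620710767546 (49.07246398925781, 3.094648599624634) line 35.228058
(288, 178, 28, 57) 40 ang 229.02995495702572 r 73.04072040036647 (52.334938049316406, 3.3003971576690674) line 35.22795
(287, 178, 17, 15) 67 ang 217.2544571632624 r 50.88473287113331 (9.14667797088623, 10.1485595703125) line -28.913105
(287, 178, 17, 15) 56 ang 218.74651311677906 r 53.087466830762686 (9.584745407104492, 10.634625434875488) line -28.85391
(287, 178, 17, 15) 40 ang 220.70634778442235 r 56.349756271219384 (10.221999168395996, 11.341646194458008) line -28.866629
(255, 165, 29, 61) 67 ang 204.49770100199942 r 67.11400900059584 (50.09130859375, 2.909306526184082) line 35.152023
(255, 165, 29, 61) 56 ang 205.558805910453 r 69.78913680822971 (52.490474700927734, 3.048649549484253) line 35.15215
(255, 165, 29, 61) 40 ang 206.96403849279 r 73.71917761342074 (55.980186462402344, 3.25130558013916) line 35.15225
(292, 152, 22, 15) 67 ang 213.80173500922012 r 31.657620321227277 (5.709432125091553, 15.14480972290039) line -54.282505
(292, 152, 22, 15) 56 ang 216.18114255932147 r 32.8671458312192 (5.982935428619385, 15.870163917541504) line -54.281963
(292, 152, 22, 15) 40 ang 219.33781108989393 r 34.71865414442505 (6.380640029907227, 16.925275802612305) line -54.282623
[[296.42867586 189.28004988]
 [295.50187126 184.58131681]
 [299.30159402 180.72971031]
 [293.58599268 197.72734921]]
```

View pics/w2c.png

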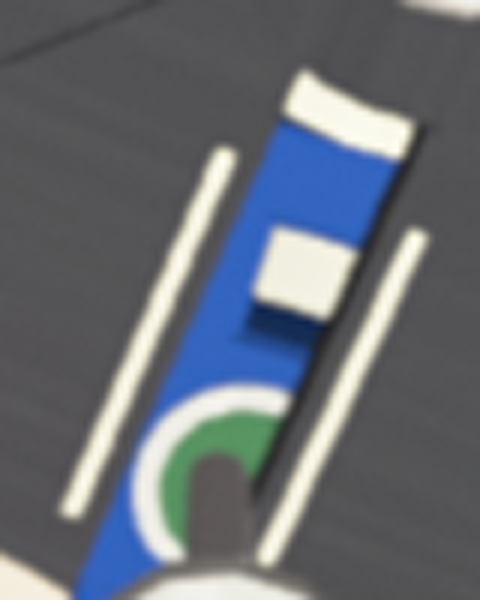

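Emit:
jog_arm:
  commands:
    - [-1, [-0.01, 0.04, 0], [0, 0, 0]]
    - [-1, [-0.01, 0.04, 0], [0, 0, 0]]
    - [-1, [0, 0, 0], [0, 0, 0]]
    - [-1, [0, 0, 0], [0, 0, 0]]

```text
t: 9.1
ee_pos: [546.1, 48.7, 134.7]
orientation: [2.741, 1.534, 0.001]
ft_force: [0.5, 0.8, -0.9]
width: 16.0
grasp_force: 30.0
```

Run:
```python
from h import *
from workcell import *
o=get_obs();st(o,P(80,221,134.6));v=o["ee_pos"][:2]-c;print(np.hypot(*v),np.degrees(np.arctan2(v[1],v[0]))+360)
st(o,P(56,221,134.6))
d=get_image("wrist");im=d["image"]
b=(im.min(2)>140);s=np.zeros(im.shape[:2],np.uint8);s[140:240,235:325]=b[140:240,235:325]
for ct in cv2.findContours(s,0,1)[0]:
    if cv2.contourArea(ct)<15: continue
    q=fonz(d,o,ct[:,0],67)[:,:2].astype(np.float32);R_=cv2.minAreaRect(q);v=np.array(R_[0])-c;u=cv2.fitLine(q,2,0,.01,.01).ravel()
    print(cv2.boundingRect(ct),"ang",np.degrees(np.arctan2(v[1],v[0]))+360,"r",np.hypot(*v),R_[1],"line",np.degrees(np.arctan2(u[1],u[0])))
```

```text
t 9.1 p [546.1  48.7 134.7] y@ -31.52 tilt [ 0. -0. -1.] F [ 0.5  0.8 -0.9] w 16.0 g 30.0
  shift [ 0.006 -0.032  0.001]
79.63970281634568 223.3433986243901
t 9.1 p [546.1  48.7 134.7] y@ -31.52 tilt [ 0. -0. -1.] F [ 0.5  0.8 -0.9] w 16.0 g 30.0
  shift [0.235 0.04  0.001]
(268, 235, 28, 5) ang 225.64900756926508 r 91.98920827702477 (3.308946371078491, 20.634775161743164) line -31.97511
(235, 231, 14, 9) ang 208.3419617504644 r 101.91172429634965 (6.599967002868652, 10.080399513244629) line -55.839397
(261, 227, 11, 9) ang 217.6971980654351 r 91.52317873310027 (3.8358116149902344, 8.398161888122559) line -67.29985
(269, 202, 21, 11) ang 219.9562018373457 r 68.60678085026109 (5.628918647766113, 15.491454124450684) line -49.353233
(288, 176, 23, 59) ang 231.49073353866885 r 65.34338852825847 (46.74607849121094, 2.917210578918457) line 40.62475
(277, 176, 18, 15) ang 218.15031916348644 r 50.80951527026595 (9.133255004882812, 11.068599700927734) line -45.422222
(255, 166, 23, 64) ang 209.72536131509233 r 67.3645401053825 (50.39857864379883, 2.8458023071289062) line 40.741207
(285, 152, 22, 13) ang 219.08205219472703 r 31.628527810982472 (5.710269927978516, 15.367724418640137) line -49.09027
```

Emit:
jog_arm:
  commands:
    - [-1, [0.115, 0.005, 0], [0, 0, 0]]
    - [-1, [0.12, 0.035, 0], [0, 0, 0]]
    - [-1, [0, 0, 0], [0, 0, 0]]
    - [-1, [0, 0, 0], [0, 0, 0]]

```text
t: 9.55
ee_pos: [561.8, 67.3, 134.6]
orientation: [2.74, 1.536, 0.0]
ft_force: [-0.6, -0.7, -1.3]
width: 16.0
grasp_force: 30.0
```

Run:
```python
from h import *
from workcell import *
o=get_obs();st(o,P(56,221,121.6));v=o["ee_pos"][:2]-c;print(np.hypot(*v),np.degrees(np.arctan2(v[1],v[0]))+360)
d=get_image("wrist");im=d["image"];cv2.imwrite("pics/w3.png",cv2.resize(im[130:240,220:340],None,fx=5,fy=5,interpolation=cv2.INTER_CUBIC))
```

```text
t 9.55 p [561.8  67.3 134.6] y@ -31.45 tilt [ 0. -0. -1.] F [-0.6 -0.7 -1.3] w 16.0 g 30.0
  shift [-0.006  0.003  0.13 ]
55.505348477274524 220.51987919615465
```

View pics/w3.png

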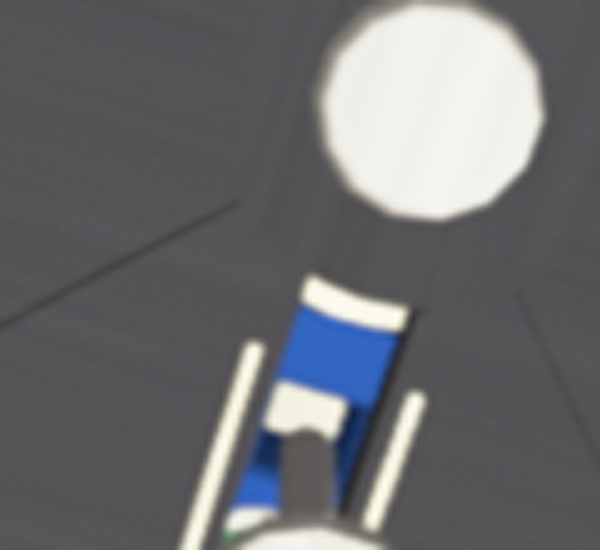

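Emit:
jog_arm:
  commands:
    - [-1, [0, 0, 0.04], [0, 0, 0]]
    - [-1, [0, 0, 0.04], [0, 0, 0]]
    - [-1, [0, 0, 0.04], [0, 0, 0]]
    - [-1, [0, 0, 0.02], [0, 0, 0]]
    - [-1, [0, 0, 0], [0, 0, 0]]
    - [-1, [0, 0, 0], [0, 0, 0]]

```text
t: 10.2
ee_pos: [561.5, 66.7, 120.6]
orientation: [-2.741, -1.535, 0.0]
ft_force: [0.5, -0.1, -0.9]
width: 15.6
grasp_force: 30.0
```

Emit:
jog_arm:
  commands:
    - [-1, [0, 0, 0.02], [0, 0, 0]]
    - [-1, [0, 0, 0], [0, 0, 0]]

```text
t: 10.4
ee_pos: [561.4, 66.8, 118.6]
orientation: [-2.741, -1.535, 0.0]
ft_force: [0.4, -0.6, -0.9]
width: 16.3
grasp_force: 30.0
```

Emit:
jog_arm:
  commands:
    - [-1, [0, 0, 0.02], [0, 0, 0]]
    - [-1, [0, 0, 0], [0, 0, 0]]

```text
t: 10.6
ee_pos: [561.3, 66.8, 116.5]
orientation: [-2.741, -1.535, 0.001]
ft_force: [0.4, 0.7, -1.0]
width: 15.6
grasp_force: 30.0
```

Emit:
jog_arm:
  commands:
    - [-1, [0, 0, 0.02], [0, 0, 0]]
    - [-1, [0, 0, 0], [0, 0, 0]]

```text
t: 10.8
ee_pos: [561.3, 66.8, 114.4]
orientation: [-2.741, -1.535, 0.001]
ft_force: [-0.5, 0.3, -0.8]
width: 16.1
grasp_force: 30.0
```

Emit:
jog_arm:
  commands:
    - [-1, [0, 0, 0.02], [0, 0, 0]]
    - [-1, [0, 0, 0], [0, 0, 0]]

```text
t: 11.0
ee_pos: [561.6, 66.8, 112.6]
orientation: [2.741, 1.535, 0.0]
ft_force: [-0.2, -0.8, 0.6]
width: 15.5
grasp_force: 30.0
```

Emit:
jog_arm:
  commands:
    - [-1, [0, 0, 0.02], [0, 0, 0]]
    - [-1, [0, 0, 0], [0, 0, 0]]

```text
t: 11.2
ee_pos: [561.6, 66.8, 110.7]
orientation: [2.741, 1.535, 0.0]
ft_force: [-0.7, 0.2, 1.7]
width: 15.8
grasp_force: 30.0
```

Emit:
jog_arm:
  commands:
    - [-1, [0, 0, 0.02], [0, 0, 0]]
    - [-1, [0, 0, 0], [0, 0, 0]]

```text
t: 11.4
ee_pos: [561.6, 66.8, 108.7]
orientation: [2.741, 1.535, 0.0]
ft_force: [-0.7, -0.3, 2.9]
width: 15.9
grasp_force: 30.0
```

Emit:
jog_arm:
  commands:
    - [-1, [0, 0, 0.012], [0, 0, 0]]
    - [-1, [0, 0, 0], [0, 0, 0]]

```text
t: 11.6
ee_pos: [561.6, 66.8, 107.5]
orientation: [2.741, 1.535, 0.0]
ft_force: [-1.3, -0.3, 4.6]
width: 15.6
grasp_force: 30.0
```

Emit:
jog_arm:
  commands:
    - [-1, [0, 0, 0.008], [0, 0, 0]]
    - [-1, [0, 0, 0], [0, 0, 0]]

```text
t: 11.8
ee_pos: [561.6, 66.8, 106.8]
orientation: [2.741, 1.535, 0.0]
ft_force: [-0.2, -0.6, 4.8]
width: 15.9
grasp_force: 30.0
```

Emit:
jog_arm:
  commands:
    - [-1, [0, 0, 0.004], [0, 0, 0]]
    - [-1, [-0.029, -0.009, 0], [0, 0, 0]]
    - [-1, [-0.019, -0.006, 0], [0, 0, 0]]
    - [-1, [-0.019, -0.006, 0], [0, 0, 0]]
    - [-1, [-0.019, -0.006, 0], [0, 0, 0]]
    - [-1, [0, 0, 0], [0, 0, 0]]

```text
t: 12.4
ee_pos: [555.0, 60.9, 106.6]
orientation: [2.741, 1.534, 0.001]
ft_force: [-0.3, 1.1, 6.2]
width: 16.1
grasp_force: 30.0
```

Run:
```python
from h import *
from workcell import *
o=get_obs();st(o,P(97,221,106.4));v=o["ee_pos"][:2]-c;print(np.hypot(*v),np.degrees(np.arctan2(v[1],v[0]))+360)
```

```text
t 12.4 p [555.   60.9 106.6] y@ -31.52 tilt [ 0.001  0.    -1.   ] F [-0.3  1.1  6.2] w 16.1 g 30.0
  shift [-0.307 -0.096  0.002]
64.88743131436635 220.9183208970533
```

Emit:
jog_arm:
  commands:
    - [-1, [-0.035, -0.011, 0], [0, 0, 0]]
    - [-1, [-0.035, -0.011, 0], [0, 0, 0]]
    - [-1, [-0.035, -0.011, 0], [0, 0, 0]]
    - [-1, [-0.035, -0.011, 0], [0, 0, 0]]
    - [-1, [-0.035, -0.011, 0], [0, 0, 0]]
    - [-1, [-0.035, -0.011, 0], [0, 0, 0]]
    - [-1, [-0.035, -0.011, 0], [0, 0, 0]]
    - [-1, [-0.03, -0.009, 0], [0, 0, 0]]
    - [-1, [0, 0, 0], [0, 0, 0]]
    - [-1, [0, 0, 0], [0, 0, 0]]

```text
t: 13.4
ee_pos: [533.0, 41.8, 106.6]
orientation: [2.741, 1.534, 0.0]
ft_force: [-0.2, 1.4, 6.3]
width: 15.9
grasp_force: 30.0
```

Run:
```python
from h import *
from workcell import *
o=get_obs();st(o,P(97,221,106.4));v=o["ee_pos"][:2]-c;print(np.hypot(*v),np.degrees(np.arctan2(v[1],v[0]))+360)
```

```text
t 13.4 p [533.   41.8 106.6] y@ -31.52 tilt [ 0.  0. -1.] F [-0.2  1.4  6.3] w 15.9 g 30.0
  shift [-0.029 -0.008  0.002]
93.95106232392898 220.93058035175216
```

Emit:
jog_arm:
  commands:
    - [-1, [-0.019, -0.006, 0], [0, 0, 0]]
    - [-1, [0, 0, 0], [0, 0, 0]]

```text
t: 13.6
ee_pos: [532.1, 40.8, 106.6]
orientation: [2.741, 1.534, 0.002]
ft_force: [1.7, 2.5, 4.5]
width: 15.8
grasp_force: 30.0
```

Emit:
jog_arm:
  commands:
    - [-1, [-0.014, -0.004, 0], [0, 0, 0]]
    - [-1, [0, 0, 0], [0, 0, 0]]

```text
t: 13.8
ee_pos: [531.1, 39.7, 106.6]
orientation: [2.741, 1.534, 0.002]
ft_force: [1.6, 3.8, 4.7]
width: 16.2
grasp_force: 30.0
```

Emit:
jog_arm:
  commands:
    - [-1, [-0.019, -0.006, 0], [0, 0, 0]]
    - [-1, [0, 0, 0], [0, 0, 0]]

```text
t: 14.0
ee_pos: [530.2, 38.6, 106.6]
orientation: [2.741, 1.534, 0.005]
ft_force: [4.2, 3.3, 2.5]
width: 15.5
grasp_force: 30.0
```

Emit:
jog_arm:
  commands:
    - [-1, [0.03, 0.01, 0], [0, 0, 0]]
    - [-1, [0.025, 0.008, -0.02], [0, 0, 0]]
    - [-1, [0, 0, -0.06], [0, 0, 0]]
    - [-1, [0, 0, -0.1], [0, 0, 0]]
    - [-1, [0, 0, -0.2], [0, 0, 0]]
    - [-1, [0, 0, -0.25], [0, 0, 0]]
    - [-1, [0, 0, -0.2], [0, 0, 0]]
    - [-1, [0, 0, 0], [0, 0, 0]]
    - [-1, [0, 0, 0], [0, 0, 0]]

```text
t: 14.9
ee_pos: [532.8, 42.1, 189.2]
orientation: [-2.741, -1.535, 0.0]
ft_force: [0.0, -0.1, -1.8]
width: 15.6
grasp_force: 30.0
```

Run:
```python
from h import *
from workcell import *
o=get_obs();st(o,(532.2,-186.8,190),-31.5)
d=get_image("wrist");im=d["image"];cv2.imwrite("pics/w4.png",cv2.resize(im[0:340,140:440],None,fx=1.7,fy=1.7));np.savez("w4.npz",o=o,**d)
p=np.array(o["ee_pos"]);print(fproj(d,o,[p-[0,0,74.6]]))
```

```text
t 14.9 p [532.8  42.1 189.2] y@ -31.51 tilt [-0.  0. -1.] F [ 0.  -0.1 -1.8] w 15.6 g 30.0
  shift [-1.954  1.192 -0.009]
  rz -0.0
[[281.07272841 218.17030344]]
```

View pics/w4.png

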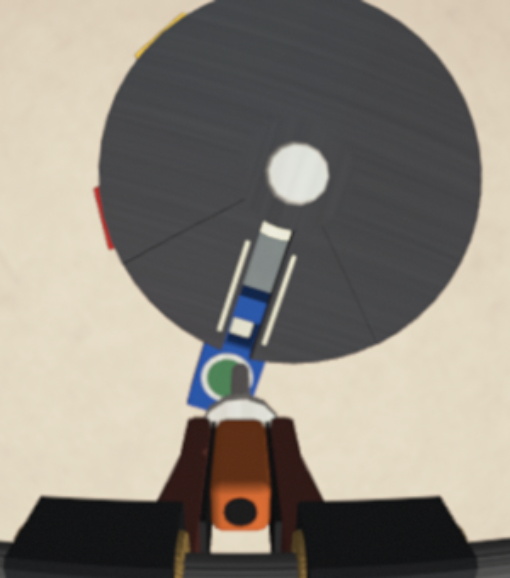

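Run:
```python
from h import *
d=dict(np.load("w4.npz",allow_pickle=True));o=d["o"].item();im=d["image"]
s=np.zeros(im.shape[:2],np.uint8);s[175:240,250:320]=(im.min(2)>140)[175:240,250:320]
for ct in cv2.findContours(s,0,1)[0]:
    if cv2.contourArea(ct)<15: continue
    for z in(67,56,38.5):
        q=fonz(d,o,ct[:,0],z)[:,:2].astype(np.float32);v=np.array(cv2.minAreaRect(q)[0])-c;print(cv2.boundingRect(ct),z,np.degrees(np.arctan2(v[1],v[0]))+360,np.hypot(*v))
hsv=cv2.cvtColor(im,cv2.COLOR_BGR2HSV);q=cv2.inRange(hsv,(100,120,40),(130,255,255));y,x=np.nonzero(q[190:250,240:310]);w=fonz(d,o,np.c_[x+240,y+190],56)[:,:2]-c;a=np.array(P(1,221,0))[:2]-c;print("front r",np.percentile(w@a,[97,99,100]))
```

```text
(267, 235, 30, 5) 67 225.70732522629908 127.67459138506246
(267, 235, 30, 5) 56 226.14795195933954 132.04245568047077
(267, 235, 30, 5) 38.5 226.7918073165325 139.006105232258
(289, 213, 31, 27) 67 235.0275464568167 113.88599815253494
(289, 213, 31, 27) 56 235.5599301947831 117.89349899920016
(289, 213, 31, 27) 38.5 236.3360876689053 124.28826129877645
(258, 208, 31, 28) 67 219.4199524023737 113.85025566757007
(258, 208, 31, 28) 56 219.88097060735953 117.57531966565973
(258, 208, 31, 28) 38.5 220.55708358884306 123.51585208638893
(250, 196, 10, 38) 67 211.07010850138474 115.61358847747692
(250, 196, 10, 38) 56 211.4719650196607 119.27584550569046
(250, 196, 10, 38) 38.5 212.0627471442906 125.11325773086674
(275, 187, 14, 11) 67 219.32022329810528 85.65590684158208
(275, 187, 14, 11) 56 219.93341711032716 88.28934017202886
(275, 187, 14, 11) 38.5 220.83686174406873 92.49815991649513
(294, 175, 12, 28) 67 229.53490479106142 78.59660900766889
(294, 175, 12, 28) 56 230.27758473748978 81.13698241739506
(294, 175, 12, 28) 38.5 231.36753555030637 85.20449626212775
(268, 175, 9, 20) 67 211.65087514809179 82.67100974314396
(268, 175, 9, 20) 56 212.21987380156725 85.06810684214408
(268, 175, 9, 20) 38.5 213.06179020893566 88.89774299305542
front r [139.26144369 140.22794902 140.68074176]
```

Emit:
jog_arm:
  commands:
    - [-1, [-0.35, 0.21, 0], [0, 0, 0]]
    - [-1, [-0.35, 0.21, 0], [0, 0, 0]]
    - [-1, [-0.35, 0.21, 0], [0, 0, 0]]
    - [-1, [-0.35, 0.21, 0], [0, 0, 0]]
    - [-1, [-0.35, 0.21, 0], [0, 0, 0]]
    - [-1, [-0.2, 0.14, 0], [0, 0, 0]]
    - [-1, [0, 0, 0], [0, 0, 0]]
    - [-1, [0, 0, 0], [0, 0, 0]]
    - [-1, [0, 0, 0], [0, 0, 0]]

```text
t: 15.85
ee_pos: [532.2, -185.2, 188.4]
orientation: [-2.739, -1.535, 0.002]
ft_force: [-0.5, -0.5, -0.8]
width: 15.6
grasp_force: 30.0
```

Run:
```python
from h import *
from workcell import *
st(get_obs(),(532.2,-186.8,78.6),-31.5)
```

```text
t 15.85 p [ 532.2 -185.2  188.4] y@ -31.47 tilt [-0.002  0.001 -1.   ] F [-0.5 -0.5 -0.8] w 15.6 g 30.0
  shift [-0.014  0.011  1.098]
  rz 0.001
```

Run:
```python
from h import *
a=np.array(P(1,221,0))[:2]-c;b=np.array([-a[1],a[0]])
for f,win in(("w1.npz",(165,200,235,300)),("w4.npz",(190,250,240,310))):
    d=dict(np.load(f,allow_pickle=True));o=d["o"].item();im=d["image"]
    hsv=cv2.cvtColor(im,cv2.COLOR_BGR2HSV);q=cv2.inRange(hsv,(100,120,40),(130,255,255));y0,y1,x0,x1=win;y,x=np.nonzero(q[y0:y1,x0:x1])
    w=fonz(d,o,np.c_[x+x0,y+y0],56)[:,:2]-c;r=w@a;t=w@b
    k=np.abs(t)<12;print(f,[ (lo,round(float(r[(t>=lo)&(t<lo+4)].max()),1)) for lo in range(-18,18,4) if ((t>=lo)&(t<lo+4)).any()])
    # green/white ring or red ref: disc-check
    m=np.zeros(im.shape[:2],np.uint8);m[5:215,180:430]=(im.max(2)[5:215,180:430]<100)*255;m=cv2.morphologyEx(m,cv2.MORPH_OPEN,np.ones((5,5)))
    h=cv2.convexHull(max(cv2.findContours(m,0,1)[0],key=cv2.contourArea))[:,0];print(cv2.minEnclosingCircle(fonz(d,o,h,67)[:,:2].astype(np.float32)))
```

```text
w1.npz [(-18, 105.1), (-14, 105.3), (-10, 105.4), (-6, 105.5), (-2, 105.3), (2, 105.5), (6, 105.6), (10, 105.4), (14, 105.4)]
((603.9968872070312, 103.31517791748047), 101.1925277709961)
w4.npz [(-18, 140.6), (-14, 140.7), (-10, 140.6), (-6, 139.3), (-2, 103.6), (2, 104.6), (6, 107.3), (10, 113.5), (14, 123.9)]
((603.6464233398438, 103.69276428222656), 101.08489227294922)
```

Emit:
jog_arm:
  commands:
    - [-1, [0.25, -0.15, 0], [0, 0, 0]]
    - [-1, [0.36, -0.21, 0], [0, 0, 0]]
    - [-1, [0.36, -0.21, 0], [0, 0, 0]]
    - [-1, [0.36, -0.21, 0], [0, 0, 0]]
    - [-1, [0.36, -0.21, 0], [0, 0, 0]]
    - [-1, [0.27, -0.18, 0.1], [0, 0, 0]]
    - [-1, [0, 0, 0.2], [0, 0, 0]]
    - [-1, [0, 0, 0.12], [0, 0, 0]]
    - [-1, [0, 0, 0], [0, 0, 0]]
    - [-1, [0, 0, 0], [0, 0, 0]]

```text
t: 16.85
ee_pos: [535.3, 41.8, 147.2]
orientation: [-2.741, -1.534, 0.001]
ft_force: [0.8, -0.4, -2.0]
width: 16.0
grasp_force: 30.0
```

Run:
```python
from h import *
from workcell import *
st(get_obs(),P(91.3,221,116))
```

```text
t 16.85 p [535.3  41.8 147.2] y@ -31.52 tilt [-0.001 -0.    -1.   ] F [ 0.8 -0.4 -2. ] w 16.0 g 30.0
  shift [ 0.013 -0.011  0.312]
```

Emit:
jog_arm:
  commands:
    - [-1, [0.013, -0.011, 0.06], [0, 0, 0]]
    - [-1, [0, 0, 0.06], [0, 0, 0]]
    - [-1, [0, 0, 0.05], [0, 0, 0]]
    - [-1, [0, 0, 0.05], [0, 0, 0]]
    - [-1, [0, 0, 0.05], [0, 0, 0]]
    - [-1, [0, 0, 0.04], [0, 0, 0]]
    - [-1, [0, 0, 0], [0, 0, 0]]

```text
t: 17.55
ee_pos: [534.9, 43.5, 115.6]
orientation: [-2.741, -1.534, 0.002]
ft_force: [-0.4, -0.4, -1.1]
width: 15.8
grasp_force: 30.0
```

Emit:
jog_arm:
  commands:
    - [-1, [0, 0, 0.04], [0, 0, 0]]
    - [-1, [0, 0, 0.03], [0, 0, 0]]
    - [-1, [0, 0, 0.025], [0, 0, 0]]
    - [-1, [0, 0, 0], [0, 0, 0]]

```text
t: 17.95
ee_pos: [535.6, 43.5, 106.9]
orientation: [2.741, 1.535, 0.001]
ft_force: [-0.3, -1.3, 3.0]
width: 15.9
grasp_force: 30.0
```

Emit:
jog_arm:
  commands:
    - [-1, [0, 0, 0.018], [0, 0, 0]]
    - [-1, [-0.02, -0.006, 0], [0, 0, 0]]
    - [-1, [-0.015, -0.005, 0], [0, 0, 0]]
    - [-1, [0, 0, 0], [0, 0, 0]]

```text
t: 18.35
ee_pos: [533.7, 41.6, 106.1]
orientation: [2.741, 1.534, 0.004]
ft_force: [-0.2, 1.8, 9.3]
width: 15.8
grasp_force: 30.0
```

Emit:
jog_arm:
  commands:
    - [-1, [-0.02, -0.006, 0], [0, 0, 0]]
    - [-1, [0, 0, 0], [0, 0, 0]]

```text
t: 18.55
ee_pos: [532.8, 40.4, 106.2]
orientation: [2.741, 1.533, 0.007]
ft_force: [1.1, 4.1, 6.7]
width: 16.0
grasp_force: 30.0
```

Emit:
jog_arm:
  commands:
    - [-1, [-0.02, -0.006, 0], [0, 0, 0]]
    - [-1, [0, 0, 0], [0, 0, 0]]

```text
t: 18.75
ee_pos: [531.6, 39.0, 106.2]
orientation: [2.74, 1.533, 0.008]
ft_force: [2.3, 2.8, 5.6]
width: 16.2
grasp_force: 30.0
```

Emit:
jog_arm:
  commands:
    - [-1, [-0.02, -0.006, 0], [0, 0, 0]]
    - [-1, [0, 0, 0], [0, 0, 0]]

```text
t: 18.95
ee_pos: [530.5, 37.7, 106.3]
orientation: [2.74, 1.533, 0.009]
ft_force: [3.7, 3.2, 4.8]
width: 15.9
grasp_force: 30.0
```

Run:
```python
from h import *
from workcell import *
a=np.array(P(1,221,0))[:2]-c;b=np.array([-a[1],a[0]])
o=get_obs();d=get_image("wrist");im=d["image"]
p=np.array(o["ee_pos"])
hsv=cv2.cvtColor(im,cv2.COLOR_BGR2HSV);q=cv2.inRange(hsv,(100,120,40),(130,255,255));y,x=np.nonzero(q[150:300,200:300]);w=fonz(d,o,np.c_[x+200,y+150],56)[:,:2]-c;r=w@a;t=w@b
print([(lo,round(float(r[(t>=lo)&(t<lo+4)].max()),1)) for lo in range(-18,18,4) if ((t>=lo)&(t<lo+4)).any()])
cv2.imwrite("pics/w5.png",cv2.resize(im[100:340,140:440],None,fx=2,fy=2))
```

```text
[(-18, 143.0), (-14, 114.0), (-10, 109.5), (-6, 103.4), (-2, 86.0), (2, 96.6), (6, 97.8)]
```

Emit:
jog_arm:
  commands:
    - [-1, [0.02, 0.006, 0], [0, 0, 0]]
    - [-1, [0.015, 0.005, -0.02], [0, 0, 0]]
    - [-1, [0, 0, -0.06], [0, 0, 0]]
    - [-1, [0, 0, -0.1], [0, 0, 0]]
    - [-1, [0, 0, -0.2], [0, 0, 0]]
    - [-1, [0, 0, -0.25], [0, 0, 0]]
    - [-1, [0, 0, -0.2], [0, 0, 0]]
    - [-1, [0, 0, 0], [0, 0, 0]]
    - [-1, [0, 0, 0], [0, 0, 0]]

```text
t: 19.9
ee_pos: [530.2, 39.4, 187.9]
orientation: [-2.741, -1.535, -0.0]
ft_force: [-0.7, 0.5, -1.6]
width: 15.9
grasp_force: 30.0
```

Run:
```python
from h import *
from workcell import *
a=np.array(P(1,221,0))[:2]-c;b=np.array([-a[1],a[0]])
o=get_obs();st(o,(532.2,-186.8,190),-31.5);d=get_image("wrist");im=d["image"]
hsv=cv2.cvtColor(im,cv2.COLOR_BGR2HSV);q=cv2.inRange(hsv,(100,120,40),(130,255,255));y,x=np.nonzero(q[150:300,200:310]);w=fonz(d,o,np.c_[x+200,y+150],56)[:,:2]-c;r=w@a;t=w@b
print([(lo,round(float(r[(t>=lo)&(t<lo+4)].max()),1)) for lo in range(-18,18,4) if ((t>=lo)&(t<lo+4)).any()])
s=np.zeros(im.shape[:2],np.uint8);s[170:210,255:310]=(im.min(2)>140)[170:210,255:310]
for ct in cv2.findContours(s,0,1)[0]:
    if cv2.contourArea(ct)<15: continue
    q=fonz(d,o,ct[:,0],67)[:,:2].astype(np.float32);u=cv2.fitLine(q,2,0,.01,.01).ravel();v=fonz(d,o,ct[:,0],38.5)[:,:2].mean(0)-c
    print(cv2.boundingRect(ct),"line",np.degrees(np.arctan2(u[1],u[0])),"r38",np.hypot(*v))
m=((im.max(2)<90)&(im.max(2)>30))[200:232,262:300];ys,xs=np.nonzero(m);
for yy in range(0,32,4):
    k=xs[ys==yy];print(200+yy,(k.min()+262,k.max()+262) if len(k) else None,end=' ')
```

```text
t 19.9 p [530.2  39.4 187.9] y@ -31.51 tilt [ 0.  0. -1.] F [-0.7  0.5 -1.6] w 15.9 g 30.0
  shift [-1.918  1.199 -0.021]
  rz -0.0
[(-18, 143.1), (-14, 142.9), (-10, 143.0), (-6, 142.4), (-2, 105.9), (2, 107.0), (6, 109.6), (10, 114.8), (14, 127.1)]
(265, 207, 17, 3) line -31.523394 r38 114.48282413120243
(255, 195, 5, 15) line 53.849167 r38 115.12636322085417
(275, 186, 14, 11) line -49.794476 r38 94.85069974347311
(295, 170, 13, 29) line 40.356586 r38 83.8529660070975
(269, 170, 9, 21) line 40.309776 r38 87.44930234633348
200 (np.int64(268), np.int64(299)) 204 (np.int64(288), np.int64(299)) 208 (np.int64(296), np.int64(299)) 212 None 216 (np.int64(277), np.int64(284)) 220 (np.int64(277), np.int64(284)) 224 (np.int64(276), np.int64(284)) 228 (np.int64(276), np.int64(285))
```

Emit:
jog_arm:
  commands:
    - [-1, [-0.25, 0.16, -0.02], [0, 0, 0]]
    - [-1, [-0.36, 0.22, 0], [0, 0, 0]]
    - [-1, [-0.36, 0.22, 0], [0, 0, 0]]
    - [-1, [-0.36, 0.22, 0], [0, 0, 0]]
    - [-1, [-0.36, 0.22, 0], [0, 0, 0]]
    - [-1, [-0.23, 0.16, 0], [0, 0, 0]]
    - [-1, [0, 0, 0.15], [0, 0, 0]]
    - [-1, [0, 0, 0.15], [0, 0, 0]]
    - [-1, [0, 0, 0], [0, 0, 0]]
    - [-1, [0, 0, 0], [0, 0, 0]]

```text
t: 20.95
ee_pos: [531.8, -186.7, 158.9]
orientation: [-2.739, -1.534, 0.003]
ft_force: [-0.1, 0.7, -0.7]
width: 15.7
grasp_force: 30.0
```

Run:
```python
from h import *
from workcell import *
o=get_obs();st(o,(532.2,-186.8,79),-31.5);d=get_image("wrist");im=d["image"]
cv2.imwrite("pics/w6.png",cv2.resize(im[130:290,200:360],None,fx=3.6,fy=3.6,interpolation=cv2.INTER_CUBIC))
print(fproj(d,o,[(532.2,-186.8,66),np.array(o["ee_pos"])-[0,0,74.6]]))
```

```text
t 20.95 p [ 531.8 -186.7  158.9] y@ -31.51 tilt [-0.003  0.001 -1.   ] F [-0.1  0.7 -0.7] w 15.7 g 30.0
  shift [0.002 0.006 0.799]
  rz -0.0
[[281.85298775 210.80743222]
 [281.30275557 218.1308131 ]]
```

View pics/w6.png

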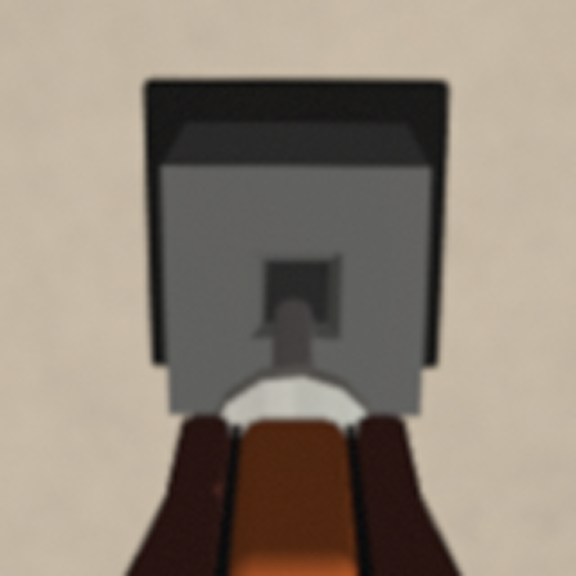

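Emit:
jog_arm:
  commands:
    - [-1, [-0.008, 0.012, 0.1], [0, 0, 0]]
    - [-1, [0, 0, 0.1], [0, 0, 0]]
    - [-1, [0, 0, 0.1], [0, 0, 0]]
    - [-1, [0, 0, 0.1], [0, 0, 0]]
    - [-1, [0, 0, 0.12], [0, 0, 0]]
    - [-1, [0, 0, 0.1], [0, 0, 0]]
    - [-1, [0, 0, 0.08], [0, 0, 0]]
    - [-1, [0, 0, 0.05], [0, 0, 0]]
    - [-1, [0, 0, 0], [0, 0, 0]]
    - [-1, [0, 0, 0], [0, 0, 0]]

```text
t: 22.0
ee_pos: [533.3, -188.4, 85.1]
orientation: [2.741, 1.535, 0.0]
ft_force: [0.2, -0.5, -1.6]
width: 15.9
grasp_force: 30.0
```

Emit:
jog_arm:
  commands:
    - [-1, [0, 0, 0.03], [0, 0, 0]]
    - [-1, [0, 0, 0], [0, 0, 0]]

```text
t: 22.2
ee_pos: [533.2, -188.4, 82.1]
orientation: [2.741, 1.535, 0.0]
ft_force: [-0.1, 0.6, -1.1]
width: 15.8
grasp_force: 30.0
```

Emit:
jog_arm:
  commands:
    - [-1, [0, 0, 0.02], [0, 0, 0]]
    - [-1, [0, 0, 0], [0, 0, 0]]

```text
t: 22.4
ee_pos: [533.1, -188.3, 79.9]
orientation: [-2.741, -1.535, 0.0]
ft_force: [-0.2, -0.1, -1.4]
width: 15.5
grasp_force: 30.0
```

Emit:
jog_arm:
  commands:
    - [-1, [0, 0, 0.01], [0, 0, 0]]
    - [-1, [0, 0, 0], [0, 0, 0]]

```text
t: 22.6
ee_pos: [533.1, -188.3, 78.9]
orientation: [-2.741, -1.535, 0.0]
ft_force: [-0.4, 0.3, -1.3]
width: 16.2
grasp_force: 30.0
```

Emit:
jog_arm:
  commands:
    - [-1, [0, 0, 0.01], [0, 0, 0]]
    - [-1, [0, 0, 0], [0, 0, 0]]

```text
t: 22.8
ee_pos: [533.2, -188.3, 78.6]
orientation: [2.741, 1.535, 0.0]
ft_force: [-2.8, 1.2, 5.6]
width: 16.4
grasp_force: 30.0
```

Emit:
jog_arm:
  commands:
    - [-0.4, [0, 0, 0], [0, 0, 0]]
    - [-0.4, [0, 0, 0], [0, 0, 0]]
    - [-0.2, [0, 0, 0], [0, 0, 0]]
    - [0.2, [0, 0, 0], [0, 0, 0]]
    - [1, [0, 0, 0], [0, 0, 0]]
    - [1, [0, 0, 0], [0, 0, 0]]
    - [1, [0, 0, 0], [0, 0, 0]]
    - [1, [0, 0, -0.05], [0, 0, 0]]
    - [1, [0, 0, -0.15], [0, 0, 0]]

```text
t: 23.7
ee_pos: [532.2, -188.0, 97.5]
orientation: [-2.739, -1.534, 0.003]
ft_force: [-0.5, -0.6, 0.4]
width: 78.5
grasp_force: 0.0
```

Emit:
jog_arm:
  commands:
    - [1, [0, 0, -0.3], [0, 0, 0]]
    - [1, [0, 0, -0.4], [0, 0, 0]]
    - [1, [0, 0, -0.4], [0, 0, 0]]
    - [1, [-0.3, 0, -0.2], [0, 0, 0]]
    - [1, [-0.1, 0, 0], [0, 0, 0]]
    - [1, [0, 0, 0], [0, 0, 0]]
    - [1, [0, 0, 0], [0, 0, 0]]

```text
t: 24.4
ee_pos: [511.6, -222.0, 227.1]
orientation: [-2.74, -1.533, 0.001]
ft_force: [0.4, 0.2, -1.2]
width: 87.7
grasp_force: 0.0
```

Run:
```python
from h import *
from workcell import *
o=get_obs();st(o);d=get_image("wrist");im=d["image"]
hsv=cv2.cvtColor(im,cv2.COLOR_BGR2HSV);q=cv2.inRange(hsv,(3,150,60),(20,255,255));q[240:]=0;q[:,:200]=0;q[:,360:]=0;q[:80]=0
ct=max(cv2.findContours(q,0,1)[0],key=cv2.contourArea);print("handle",cv2.boundingRect(ct),"pred top/bottom axis",fproj(d,o,[(532.5,-187.3,116.5),(532.5,-187.3,72)]))
x,y,w,h=cv2.boundingRect(ct);cv2.imwrite("pics/w7.png",cv2.resize(im[y-40:y+60,x-45:x+60],None,fx=5,fy=5))
```

```text
t 24.4 p [ 511.6 -222.   227.1] y@ -31.56 tilt [-0.001  0.001 -1.   ] F [ 0.4  0.2 -1.2] w 87.7 g 0.0
handle (274, 147, 18, 21) pred top/bottom axis [[280.85909771 158.94226882]
 [280.91871025 152.33119316]]
```

Run:
```python
from h import *
from workcell import *
o=get_obs();d=get_image("wrist");im=d["image"];z=d["z_map"]
hsv=cv2.cvtColor(im,cv2.COLOR_BGR2HSV)
M=T(o)@d["mount"]
def pt(u,v):
    e,r=fish(d,o,[[u,v]]);zc=np.linalg.inv(M[:3,:3])@r[0];return e+r[0]*z[v,u]/zc[2]
for u,v in[(278,164),(283,166),(288,164),(283,158)]:print("handle top",np.round(pt(u,v),1))
b=((im.min(2)>120)&(hsv[...,1]<40));b[:130]=0;b[170:]=0;b[:,:262]=0;b[:,302:]=0
y,x=np.nonzero(b);q=np.array([pt(u,v) for u,v in zip(x,y)]);q=q[q[:,2]>50];print("collar",np.median(q[:,2]),q.min(0),q.max(0))
```

```text
handle top [ 528.3 -189.3  117.6]
handle top [ 531.1 -192.9  117.9]
handle top [ 535.5 -193.8  116.9]
handle top [ 534.6 -187.1  117.3]
collar 71.85116723852747 [ 519.11382746 -201.82820098   64.58772346] [ 554.03271517 -152.95746202  388.84705971]
```

Handle top is at 117 mm and the collar top at 72 mm, so the key is seated and upright.

```bash
python3 -c "
from workcell import *
print(close_job())"
```

```text
the job is handed in; nothing more can be done
None
```

I handed the job in at about 24.5 s of robot time, with no verdict returned. By my last measurements the slot is over the blue drawer, the drawer is out about 37.6 of 38 mm (it took two pushes), and the key stands upright in its stand; the button was not checked after the last push, and I viewed 12 pictures, over the limit of 10.

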